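Find the full tin of decanter beads by its weight

ROBOT

A 6-joint arm with a two-finger parallel gripper is mounted at the origin on a cart in front of the work surface, level with it; the furniture and walls round the work are solid. World frame = base frame: x ahead of the robot, y to its left, z up, the work surface at z = 0. Lengths are in m, angles in rad, forces in N, time in s.
With the tool pointing down it reaches from about 0.325 to 0.875 m from the base axis. Payload 4.4 kg.
Tool frame: the origin (TCP) lies at the very end of the fingers, on their centre line; the grasp point (between the pads) lies 19 mm behind it; z points along the fingers, y is the line along which they close (so a half turn about z gives the same grasp; the last joint's range is limited). The gripper opens to 85 mm and grips with 20 to 120 N. Pads are 22 mm wide; open, the fingers measure 114 mm over their backs; the gripper's body (76 mm by 85 mm) begins 54 mm behind the grasp point. The pads swing forward as they close: fully open they stand 13 mm farther back than shut.
Start: joints at [-1.431, 0.207, 1.542, -0, 1.393, -0.15], TCP at [0.164, -0.551, 0.231] pointing down, gripper open.
Joint ranges: [-2.73, 2.73], [-0.86, 2.22], [0.23, 2.46], [-1.11, 4.25], [0.08, 2.63], [-2.82, 2.82]. Speed limits (rad/s): [2.79, 2.79, 3.14, 3.14, 3.14, 3.14].

INTERFACE

Orientations are given as a unit quaternion [w, x, y, z].
In Python, from rig import robot gives the robot as it stands. The module is installed in compiled form; this text tells all that it offers.
- The arm moves only by the shell command python3 -m handwheel 'ROWS' [FORCE]. ROWS is text: rows parted by semicolons, each of 5 numbers parted by spaces: the opening, from 0 (shut) to 1 (fully open), then the shift along the tool's x, y, z in units of 60 mm (1.0 is 60 mm), then the turn about the tool's z in units of 5 degrees (1.0 is 5 degrees). A call has 1 to 10 rows; each row is the pose to reach, as a shift and turn from the pose commanded when the call began, along the tool's axes at that moment; what a row does not reach only later rows make up. A row lasts 1/8 s, in which the tool goes at most 62.5 mm and 10.7 degrees, less where a joint would pass 70% of its speed; a pose out of reach is approached as far as the arm can. A call with a gripper value outside its range is refused whole. The fingers move at their own pace and stop on an object; FORCE is the grip in N (left out, the last holds). Time passes only in rows, so rows that repeat a pose let the fingers close. It gives the time, the measured TCP pose, the force, the opening and the grip force at its end, in the units of the state.
- robot.observe(): the state, without advancing time (a new reading comes with each control period).
- robot.grab_frame(name): name is "side" or "top" or "wrist"; returns (picture, depth): 384x512x3 uint8, red, green, blue; 384x512 float32, m along the optical axis (not along the pixel's ray), 0 where there is no reading.
- robot.get_calibration(name): a dict with "fx", "fy", "cx", "cy" (pixels), "extrinsics" (4x4, takes a point from camera to world coordinates). Camera axes: x right, y up, looking along -z (the intrinsics and any distortion apply to the point x, -y, -z); pixel columns grow to the right and rows downward; lengths in m; the calibration is good to about 2 mm. A picture is of the moment at which its call begins: read the wrist's pose just before it. get_calibration takes no time and is no camera call; for the wrist camera it gives the pose at the moment of the call.
- robot.hand_in(): hands the job in; it is judged then, once.
The state is a dict: "t": time; "joint_positions": joint angles; "qvel": joint speeds; "joint_efforts": joint torques, N m; "eef_pos": TCP position; "ee_rot": TCP orientation; "contact_force": force on the tool from outside, world axes, zero at the start; "torque": the same for the moment, N m; "gripper_width": finger opening in m; "grasp_force": force on a finger pad.
Only numpy, scipy, OpenCV 4.12 (cv2) and the standard library are available. Lean on these libraries where they do the work, as an engineer would, in place of code of your own. Each camera call takes 0.05 s, during which the arm holds its last target. There are 200 camera calls.

TASK

Clear the oak board by nesting the beaker that stands on it into the other beaker, fully seated, leaving the pair standing on the table. Then heft the three identical closed tins to find which one is full of steel decanter beads - it is clearly the heaviest - and set the two light ones upright side by side on the oak board. Finish holding the heavy tin up level in the gripper, at least 15 cm above the table and touching nothing else; do not put it down or let go at the end, and leave the candle, the bottle stopper and the matchbox where they are.

Things in the scene. Friction and masses are not known exactly. Their poses are not given: they have to be found in the camera images.
- tin_a: One of three outwardly identical closed round blue tins with a paper label on the lid (the letter in the name means nothing). Diameter 66 mm, height 28 mm; the lid is fixed. Origin: centre of the underside, z up along its axis. One of the three weighs 340 to 460 g, the other two 65 to 120 g each; only lifting tells which. Sizes in mm.
- tin_b: One of three outwardly identical closed round blue tins with a paper label on the lid (the letter in the name means nothing). Diameter 66 mm, height 28 mm; the lid is fixed. Origin: centre of the underside, z up along its axis. One of the three weighs 340 to 460 g, the other two 65 to 120 g each; only lifting tells which. Sizes in mm.
- tin_c: One of three outwardly identical closed round blue tins with a paper label on the lid (the letter in the name means nothing). Diameter 66 mm, height 28 mm; the lid is fixed. Origin: centre of the underside, z up along its axis. One of the three weighs 340 to 460 g, the other two 65 to 120 g each; only lifting tells which. Sizes in mm.
- beaker_a: Steel stacking beaker, open top, 62 high, 120 g. Solid foot tapers from 42 to 51 diameter over the lowest 20, shoulder at 20 to 23, then a straight band 62 in diameter up to the rim; mouth 56 wide, 39 deep. Nested, the upper one's shoulder rests on the lower's rim, its origin about 42 above the lower's. Origin: centre of underside, z up. Starts on the board. Sizes in mm.
- beaker_b: Steel stacking beaker, open top, 62 high, 120 g. Solid foot tapers from 42 to 51 diameter over the lowest 20, shoulder at 20 to 23, then a straight band 62 in diameter up to the rim; mouth 56 wide, 39 deep. Nested, the upper one's shoulder rests on the lower's rim, its origin about 42 above the lower's. Origin: centre of underside, z up. Starts on the table left of the board. Sizes in mm.
- oak_board: Plain oak block, 220 along its x axis, 130 along its y axis, 35 thick, fixed to the table. Origin: centre of the underside; its flat top is 35 above the origin. It lies on the right side of the table with its long axis roughly along world y. Sizes in mm.
- candle: White pillar candle, 64 diameter, 94 high, along the back edge; bystander. Origin: centre of the underside. Sizes in mm.
- stopper: Grey ribbed bottle stopper, 35 diameter, 48 high, at the back behind the board; bystander. Origin: centre of the underside. Sizes in mm.
- matchbox: Red matchbox, 36 x 53 x 15, along the back edge; bystander. Origin: centre of the underside. Sizes in mm.

How it is judged:
By the outcome, as a careful person would: the job done as asked, in the order asked, and still so for the second after the job is handed in, while the arm keeps its last pose, push and grip.
It also fails if it takes over 72 s, if anything falls off the work surface, if the arm or the gripper's body presses on something with over 40 N, if the wrist force passes 120 N, or if a joint passes its speed limit or range.

## Working session

There is one attempt and no reset: what is moved stays moved. The work goes in short steps, Python scripts to look and compute and a shell command to move; the robot and the scene stay as the last step left them, time stands still between calls to the robot, and variables do not carry over. Pictures are saved under pics/ and viewed, at most 10 in all, crops included, and the job is handed in when it is done.

```bash
mkdir -p pics
cat > h.py <<'E'
import numpy as np, cv2
from rig import robot
def cloud(name):
    c=robot.get_calibration(name); im,d=robot.grab_frame(name)
    v,u=np.mgrid[0:384,0:512]
    P=np.stack([(u-c['cx'])/c['fx']*d,-(v-c['cy'])/c['fy']*d,-d,np.ones_like(d)],-1)@np.array(c['extrinsics']).T
    P=P[...,:3]; P[d<=0]=np.nan
    return im,d,P
def save(n,im): cv2.imwrite('pics/'+n+'.png',cv2.cvtColor(im,cv2.COLOR_RGB2BGR))
E
python3 - <<'E'
from h import *
im,d,P=cloud('top'); save('top',im); np.savez('top.npz',im=im,P=P)
im2,d2,P2=cloud('side'); 
save('both',cv2.resize(np.vstack([im,im2]),(512,600)) if 0 else im)
save('side',im2); np.savez('side.npz',im=im2,P=P2)
for n in('top','side'): 
  c=robot.get_calibration(n); print({k:np.round(v,3).tolist() for k,v in c.items()})
print(robot.observe())
E
```

```text
{'fx': 406.118, 'fy': 406.118, 'cx': 251.194, 'cy': 197.764, 'extrinsics': [[-0.014, 0.998, -0.063, 0.556], [-1.0, -0.014, 0.005, 0.053], [0.004, 0.063, 0.998, 1.046], [0.0, 0.0, 0.0, 1.0]]}
{'fx': 443.643, 'fy': 443.643, 'cx': 247.563, 'cy': 199.904, 'extrinsics': [[0.019, -0.739, 0.673, 1.396], [1.0, 0.009, -0.018, 0.035], [0.007, 0.673, 0.739, 0.859], [0.0, 0.0, 0.0, 1.0]]}
{'t': 0.1, 'joint_positions': array([-1.43153680e+00,  2.07377423e-01,  1.54281548e+00, -1.64236542e-05,
        1.39351192e+00, -1.50487390e-01]), 'qvel': array([-0.00157645, -0.00113164, -0.00435994,  0.00024248, -0.00013881,
        0.00181722]), 'joint_efforts': array([-7.14356156e-04, -3.84096408e+01, -2.92547804e+01, -2.77164954e-04,
        4.86057572e-03,  2.63262521e-06]), 'eef_pos': array([ 0.16417748, -0.55034421,  0.23021559]), 'ee_rot': array([-1.05610926e-03,  9.89523420e-01,  1.44368577e-01, -2.15272395e-06]), 'contact_force': array([0.41055821, 0.23295817, 0.5733317 ]), 'torque': array([ 0.02354614, -0.03293595, -0.02002292]), 'grasp_force': 0.0, 'gripper_width': 0.0855100224439233}
```

View pics/top.png

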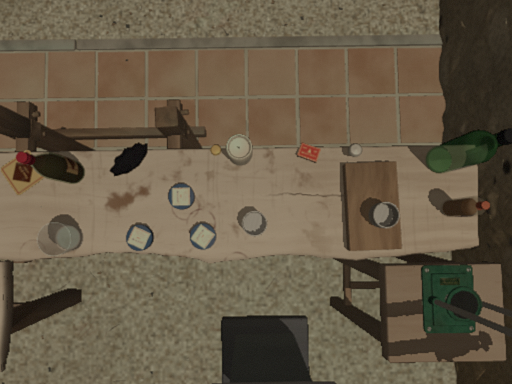

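View pics/side.png

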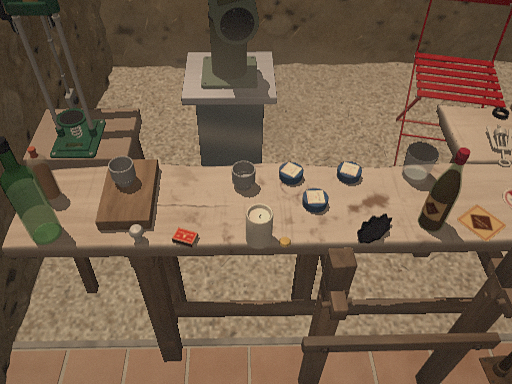

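The top view shows tins at about (181,196), (140,237) and (203,236). Beaker_b is at (252,222), beaker_a at (385,214) on the board centred at (371,205). The side view agrees.

Run:
```python
from h import *
for cam in('top','side'):
  z=np.load(cam+'.npz'); im,P=z['im'],z['P']; Z=P[...,2]; hsv=cv2.cvtColor(im,cv2.COLOR_RGB2HSV)
  ws=(P[...,0]>.3)&(P[...,0]<.8)&(np.abs(P[...,1])<.6)
  # height blobs
  m=(ws&(Z>.012)).astype(np.uint8); n,L,S,C=cv2.connectedComponentsWithStats(m)
  for i in range(1,n):
    if S[i,4]<60: continue
    k=L==i; zt=np.nanpercentile(Z[k],97); t=k&(Z>zt-.006)
    q=P[t][:,:2].astype(np.float32); (c,r)=cv2.minEnclosingCircle(q); rc=cv2.minAreaRect(q)
    print(cam,'px',C[i].round(),'ztop %.4f'%zt,'circ',np.round(c,4),round(r,4),'rect',np.round(rc[0],4),np.round(rc[1],4),round(rc[2],1))
  k=ws&(np.abs(Z)<.01); print('table z',np.nanmedian(Z[k]))
  k=ws&(P[...,1]<-.2)&(Z>.045); q=P[k&(Z>np.nanpercentile(Z[k&(P[...,0]<.5)],95)-.006)&(P[...,0]<.55)]
  k=ws&(P[...,1]<-.15)&(P[...,1]>-.45)&(P[...,0]>.35)&(P[...,0]<.56)&(Z>.085); q=P[k][:,:2].astype(np.float32); c,r=cv2.minEnclosingCircle(q);print('beaker_a',c,r,len(q),np.nanpercentile(P[k][:,2],95))
```

```text
top px [467. 150.] ztop 0.2936 circ [ 0.7154 -0.4385] 0.0137 rect [ 0.7155 -0.434 ] [0.0141 0.027 ] 87.9
top px [239. 149.] ztop 0.0948 circ [0.7392 0.0755] 0.0313 rect [0.739  0.0757] [0.0611 0.0597] 64.3
top px [128. 158.] ztop 0.0233 circ [0.7259 0.3545] 0.0579 rect [0.7273 0.3556] [0.0566 0.1155] 38.1
top px [309. 152.] ztop 0.0188 circ [ 0.7382 -0.1019] 0.0304 rect [ 0.7383 -0.1021] [0.053  0.0364] 70.1
top px [355. 149.] ztop 0.0474 circ [ 0.738  -0.2135] 0.0156 rect [ 0.7382 -0.2145] [0.0276 0.0267] 56.1
top px [ 53. 166.] ztop 0.2397 circ [0.6953 0.5068] 0.0124 rect [0.6957 0.5064] [0.0222 0.0222] 69.6
top px [372. 206.] ztop 0.0896 circ [ 0.5735 -0.2668] 0.0314 rect [ 0.5727 -0.2671] [0.061  0.0588] 88.5
top px [181. 196.] ztop 0.0305 circ [0.6278 0.2245] 0.033 rect [0.6288 0.2246] [0.0654 0.0631] 89.6
top px [465. 206.] ztop 0.1651 circ [ 0.5904 -0.461 ] 0.01 rect [ 0.5902 -0.4607] [0.0193 0.0155] 89.0
top px [254. 223.] ztop 0.0635 circ [0.5576 0.041 ] 0.0308 rect [0.5572 0.041 ] [0.0606 0.0581] 89.2
top px [ 58. 238.] ztop 0.0894 circ [0.5275 0.5121] 0.0419 rect [0.5276 0
[... 1119 characters left out ...]
274 0.1752] 0.0348 rect [0.5276 0.1737] [0.0658 0.0644] 36.3
side px [349. 170.] ztop 0.0312 circ [0.5267 0.3322] 0.0344 rect [0.5276 0.3336] [0.0627 0.0642] 40.7
side px [315. 198.] ztop 0.0308 circ [0.6279 0.2292] 0.0346 rect [0.6282 0.2282] [0.0616 0.0654] 82.3
side px [259. 224.] ztop 0.0947 circ [0.7396 0.0797] 0.0323 rect [0.7404 0.0793] [0.0621 0.0607] 65.3
side px [375. 226.] ztop 0.0246 circ [0.7232 0.3587] 0.0585 rect [0.7268 0.3608] [0.0599 0.1133] 30.1
side px [184. 235.] ztop 0.0185 circ [ 0.7381 -0.0976] 0.0306 rect [ 0.738  -0.0984] [0.0522 0.0371] 70.8
table z -7.18646536547185e-05
beaker_a (0.4566733241081238, -0.34096285700798035) 0.1455564647912979 1170 0.41523035435799394
```

Run:
```python
from h import *
A=np.vstack([np.load(c+'.npz')['P'].reshape(-1,3) for c in('top','side')])
A=A[np.isfinite(A).all(1)]
print('max z (cm); rows x -.1...45 step .05; cols y -.8..-.1 step .05')
for x in np.arange(-.1,.6,.05):
  print('%5.2f'%x,[int(100*A[k][:,2].max()) if (k:=(A[:,0]>=x)&(A[:,0]<x+.05)&(A[:,1]>=y)&(A[:,1]<y+.05)).any() else None for y in np.arange(-.8,-.05,.05)])
z=np.load('top.npz');P,im=z['P'],z['im']
k=(abs(P[...,2]-.035)<.008)&(P[...,0]>.4)&(P[...,0]<.68)&(P[...,1]<-.15)&(P[...,1]>-.4)
n,L,S,C=cv2.connectedComponentsWithStats(cv2.morphologyEx(k.astype(np.uint8),cv2.MORPH_OPEN,np.ones((3,3))))
i=1+S[1:,4].argmax(); q=P[L==i][:,:2].astype(np.float32); print(cv2.minAreaRect(q))
```

```text
max z (cm); rows x -.1...45 step .05; cols y -.8..-.1 step .05
-0.10 [-72, -72, -72, -72, -72, -72, -72, -72, -72, -72, -72, -72, 0, 0, 1]
-0.05 [-72, -73, -72, -73, -73, -73, -72, -72, -72, -73, -73, -72, 0, 0, 21]
 0.00 [None, None, None, None, None, -73, -72, -72, -72, -72, -72, -72, 0, 0, 24]
 0.05 [None, None, None, None, None, None, -72, -72, -72, -72, -72, -72, 0, 0, 1]
 0.10 [-11, None, None, None, None, -72, 25, -73, -72, -72, -72, -72, 0, 0, 1]
 0.15 [-11, None, None, 33, 33, 28, 28, -72, 0, 0, -72, -72, 0, 0, 0]
 0.20 [None, None, None, None, 0, 0, 0, 0, 0, 0, 0, -72, -71, -72, -72]
 0.25 [-73, -72, -73, -72, 0, 1, 1, 1, 1, 0, 0, -72, -72, -72, -72]
 0.30 [-73, -72, -72, -72, 0, 1, 40, 40, 1, 0, 0, -72, -72, -72, -72]
 0.35 [-73, -73, -73, -72, 0, 41, 41, 41, 41, 0, 0, -72, -72, -72, -72]
 0.40 [-72, -72, -73, -72, 0, 1, 8, 8, 1, 0, 0, -72, -72, -72, -73]
 0.45 [-73, -73, -73, -72, -70, 0, 0, 0, 0, 3, 3, 3, 3, 0, 0]
 0.50 [-73, -73, -72, -72, -72, 0, 0, 0, 0, 3, 10, 9, 3, 0, 0]
 0.55 [-73, -72, -72, -72, -72, 0, 16, 16, 0, 3, 10, 9, 3, 0, 0]
((0.584542989730835, -0.25701162219047546), (0.19425497949123383, 0.1313532590866089), 1.4543986320495605)
```

Run:
```python
from h import *
im,d,P=cloud('wrist'); save('w0',im)
print(np.round(robot.get_calibration('wrist')['extrinsics'],3).tolist())
```

```text
[[0.286, 0.917, 0.277, 0.235], [-0.958, 0.274, 0.083, -0.529], [-0.0, -0.29, 0.957, 0.374], [0.0, 0.0, 0.0, 1.0]]
```

View pics/w0.png

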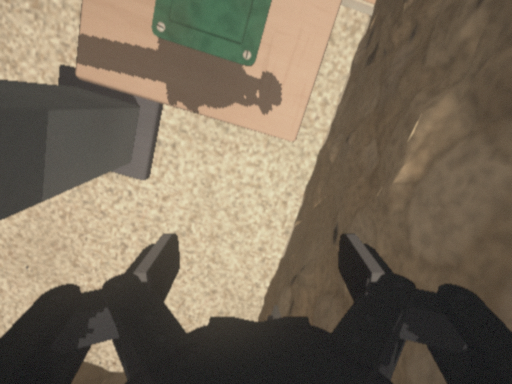

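The wrist view shows only the gripper fingers at about (160,260) and (360,260) and the juicer base at (210,25). I'll retract around the juicer, then approach beaker_a.

```bash
cat >> h.py <<'E'
from scipy.spatial.transform import Rotation as Ro
def units(pts,head=None):
    o=robot.observe(); q=o['ee_rot']; R=Ro.from_quat([q[1],q[2],q[3],q[0]]).as_matrix()
    h=np.degrees(np.arctan2(R[1,0],R[0,0])); print('t',round(o['t'],2),'pos',o['eef_pos'].round(4),'head',h.round(2),'F',o['contact_force'].round(2),'w',round(o['gripper_width'],4))
    for p in pts:
        u=R.T@(np.array(p)-o['eef_pos'])/.06; print(p,'->',u.round(3),'turn',None if head is None else round((h-head)/5,2))
E
python3 - <<'E'
from h import *
units([(.11,-.34,.26),(.2,-.29,.26),(.33,-.17,.26),(.45,-.2,.2),(.5735,-.266,.15)],0)
z=np.load('top.npz');P=z['P']
k=(abs(P[...,2]-.035)<.008)&(P[...,0]>.4)&(P[...,0]<.75)&(P[...,1]<-.15)&(P[...,1]>-.4)
n,L,S,C=cv2.connectedComponentsWithStats(cv2.morphologyEx(k.astype(np.uint8),cv2.MORPH_OPEN,np.ones((3,3))))
i=1+S[1:,4].argmax(); q=P[L==i][:,:2].astype(np.float32); print(cv2.minAreaRect(q))
E
```

```text
t 0.15 pos [ 0.1642 -0.5504  0.2304] head 16.6 F [-0.31  0.01 -0.26] w 0.0855
(0.11, -0.34, 0.26) -> [ 0.137 -3.62  -0.487] turn 3.32
(0.2, -0.29, 0.26) -> [ 1.812 -3.99  -0.486] turn 3.32
(0.33, -0.17, 0.26) -> [ 4.46  -5.288 -0.483] turn 3.32
(0.45, -0.2, 0.2) -> [ 6.233 -4.235  0.515] turn 3.32
(0.5735, -0.266, 0.15) -> [ 7.891 -2.591  1.346] turn 3.32
((0.5975697636604309, -0.2566792666912079), (0.22031521797180176, 0.13135461509227753), 1.4556580781936646)
```

```bash
python3 -m handwheel '1 0.1 -1 -0.2 0; 1 0.1 -2 -0.4 0; 1 0.1 -3 -0.5 0; 1 0.14 -3.6 -0.5 0; 1 1.0 -3.8 -0.5 1; 1 1.8 -4 -0.5 2; 1 2.7 -4.4 -0.5 3.3; 1 3.6 -4.9 -0.5 3.3; 1 4.4 -5.2 -0.5 3.3; 1 4.4 -5.2 -0.5 3.3' 60
python3 - <<'E'
from h import *
units([(.45,-.2,.2),(.574,-.266,.15),(.574,-.266,.11)],0)
E
```

```text
t: 1.4
eef_pos: [0.3298, -0.1739, 0.2611]
ee_rot: [-0.0, 1.0, 0.005, 0.0]
contact_force: [0.6, -0.2, -0.7]
gripper_width: 0.0856
grasp_force: 0.0
t 1.4 pos [ 0.3298 -0.1739  0.2611] head 0.56 F [ 0.55 -0.19 -0.69] w 0.0856
(0.45, -0.2, 0.2) -> [1.999 0.455 1.019] turn 0.11
(0.574, -0.266, 0.15) -> [4.054 1.576 1.851] turn 0.11
(0.574, -0.266, 0.11) -> [4.054 1.576 2.518] turn 0.11
```

```bash
python3 -m handwheel '1 1 0.2 0.5 0.1; 1 1.9 0.5 0.9 0.1; 1 2.7 0.9 1.3 0.1; 1 3.5 1.3 1.7 0.1; 1 4.05 1.58 1.85 0.1; 1 4.05 1.58 1.85 0.1'
python3 - <<'E'
from h import *
im,d,P=cloud('wrist'); save('w1',im)
k=(abs(P[...,2]-.095)<.008)&(abs(P[...,0]-.574)<.06)&(abs(P[...,1]+.266)<.05)
q=P[k][:,:2].astype(np.float32); print(len(q),cv2.minEnclosingCircle(q))
units([(.574,-.266,.059)],0)
E
```

```text
t: 2.15
eef_pos: [0.571, -0.2732, 0.1477]
ee_rot: [-0.001, 1.0, -0.004, -0.001]
contact_force: [-0.5, 0.5, -0.2]
gripper_width: 0.0853
grasp_force: 0.0
1558 ((0.5731938481330872, -0.26601675152778625), 0.031076088547706604)
t 2.2 pos [ 0.5702 -0.2724  0.1487] head -0.5 F [-0.16 -0.15 -0.86] w 0.0854
(0.574, -0.266, 0.059) -> [ 0.067 -0.106  1.495] turn -0.1
```

View pics/w1.png

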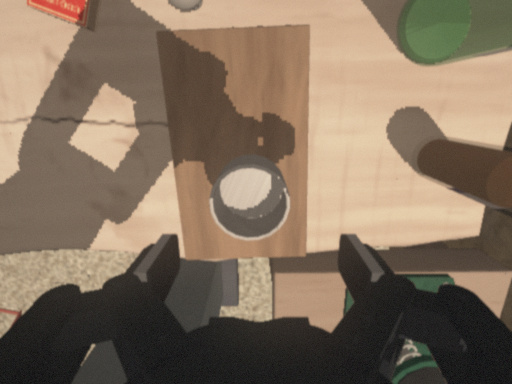

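The wrist view shows the beaker's rim centred near (250,198), on the board between the fingers. The rim measures (0.573,-0.266), matching the top view.

```bash
python3 -m handwheel '1 0.06 -0.05 0.5 -0.1; 1 0.06 -0.05 1 -0.1;1 0.06 -0.05 1 -0.1; 1 0.06 -0.05 1 -0.1'
python3 - <<'E'
from h import *
units([(.5735,-.266,.059)],0)
E
```

```text
t: 2.7
eef_pos: [0.5749, -0.2687, 0.092]
ee_rot: [0.001, 1.0, 0.001, 0.001]
contact_force: [-0.3, -0.7, 0.7]
gripper_width: 0.0855
grasp_force: 0.0
t 2.7 pos [ 0.5749 -0.2687  0.092 ] head 0.07 F [-0.33 -0.66  0.75] w 0.0855
(0.5735, -0.266, 0.059) -> [-0.024 -0.046  0.55 ] turn 0.01
```

```bash
python3 -m handwheel '1 -0.02 -0.05 0.3 0; 1 -0.02 -0.05 0.55 0; 1 -0.02 -0.05 0.55 0; 0 -0.02 -0.05 0.55 0; 0 -0.02 -0.05 0.55 0; 0 -0.02 -0.05 0.55 0; 0 -0.02 -0.05 0.55 0' 40
```

```text
t: 3.58
eef_pos: [0.5743, -0.2653, 0.0579]
ee_rot: [0.0, 1.0, 0.001, 0.001]
contact_force: [-0.1, -0.8, 1.5]
gripper_width: 0.0621
grasp_force: 43.8
```

```bash
python3 -m handwheel '0 0 0 -0.8 0; 0 0 0 -1.5 0; 0 0 -1 -1.7 0; 0 0 -2 -1.7 0; 0 -0.1 -3 -1.7 0; 0 -0.2 -4 -1.7 0; 0 -0.28 -4.8 -1.7 0; 0 -0.28 -5.13 -1.7 0; 0 -0.28 -5.13 -1.7 0;0 -0.28 -5.13 -1.7 0'
python3 - <<'E'
from h import *
im,d,P=cloud('wrist'); save('w2',im)
k=(abs(P[...,2]-.0615)<.006)&(abs(P[...,0]-.558)<.05)&(abs(P[...,1]-.043)<.05)
q=P[k][:,:2].astype(np.float32); print(len(q),cv2.minEnclosingCircle(q) if len(q) else 0)
im,d,P=cloud('side'); save('s2',im)
units([(.557,.0425,.11),(.557,.0425,.066)],0)
E
```

```text
t: 4.82
eef_pos: [0.5566, 0.0414, 0.1592]
ee_rot: [0.0, 1.0, 0.0, -0.0]
contact_force: [-1.1, -0.6, -1.2]
gripper_width: 0.0614
grasp_force: 44.4
472 ((0.5578420758247375, 0.043013252317905426), 0.030861644074320793)
t 4.92 pos [0.5567 0.0411 0.1592] head -0.02 F [-0.35 -0.75 -0.62] w 0.0617
(0.557, 0.0425, 0.11) -> [ 0.005 -0.024  0.821] turn -0.0
(0.557, 0.0425, 0.066) -> [ 0.005 -0.024  1.554] turn -0.0
```

View pics/w2.png

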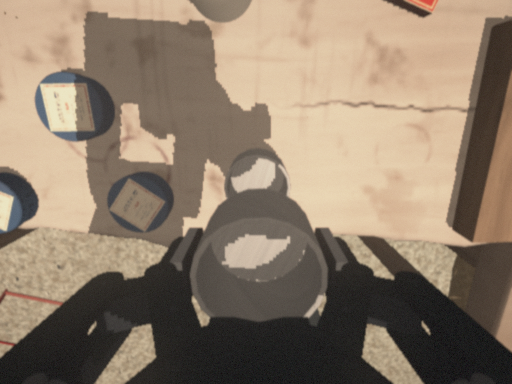

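The wrist view shows the held beaker at (260,260) and the rim of beaker_b behind it at (258,178), measured at (0.5578,0.043). The tins are at (140,202), (75,106) and (5,207).

```bash
python3 -m handwheel '0 0.02 -0.03 0.5 0; 0 0.02 -0.03 0.9 0; 0 0.02 -0.03 1.2 0; 0 0.02 -0.03 1.4 0; 0 0.02 -0.03 1.5 0; 0 0.02 -0.03 1.55 0; 0 0.02 -0.03 1.57 0;  0 0.02 -0.03 1.57 0'
```

```text
t: 5.92
eef_pos: [0.558, 0.0446, 0.0656]
ee_rot: [0.0, 1.0, 0.001, 0.001]
contact_force: [-0.4, -0.4, -1.5]
gripper_width: 0.0615
grasp_force: 44.4
```

```bash
python3 -m handwheel '0 0 0 0.04 0; 0 0 0 0.07 0; 0 0 0 0.07 0'; python3 -m handwheel '1 0 0 -0.03 0; 1 0 0 -0.03 0; 1 0 0 -0.03 0; 1 0 0 -0.7 0; 1 0 0 -1.4 0; 1 0 0 -2 0; 1 0 0 -2 0'
python3 - <<'E'
from h import *
for n in('side','top','wrist'):
  im,d,P=cloud(n); save(n+'3',im)
  k=(abs(P[...,0]-.558)<.06)&(abs(P[...,1]-.043)<.06)&(P[...,2]>.06)&(P[...,2]<.125)
  q=P[k]; zt=np.nanpercentile(q[:,2],90); t=q[q[:,2]>.095]; print(n,'zt',zt,cv2.minEnclosingCircle(t[:,:2].astype(np.float32)) if len(t) else 0)
  if n=='side': save('s3c',cv2.resize(im[100:260,160:380],None,fx=3,fy=3))
units([(.527,.172,.1),(.527,.172,.0)],0)
E
```

```text
t: 6.3
eef_pos: [0.559, 0.0446, 0.0646]
ee_rot: [0.0, 1.0, 0.001, 0.001]
contact_force: [-6.2, 0.2, 15.4]
gripper_width: 0.0614
grasp_force: 45.8
t: 7.18
eef_pos: [0.5603, 0.0444, 0.1846]
ee_rot: [0.0, 1.0, 0.001, 0.004]
contact_force: [-0.4, 0.3, 0.5]
gripper_width: 0.0856
grasp_force: 0.0
side zt 0.10287108974338206 ((0.5585446953773499, 0.04850354418158531), 0.03292085602879524)
top zt nan 0
wrist zt 0.10456729993582833 ((0.558540940284729, 0.04488307982683182), 0.031184781342744827)
t 7.33 pos [0.5565 0.0446 0.1794] head 0.1 F [ 0.69  0.31 -0.15] w 0.0856
(0.527, 0.172, 0.1) -> [-0.484 -2.123  1.324] turn 0.02
(0.527, 0.172, 0.0) -> [-0.48  -2.123  2.991] turn 0.02
  return np.nanmean(a, axis, out=out, keepdims=keepdims)
```

View pics/s3c.png

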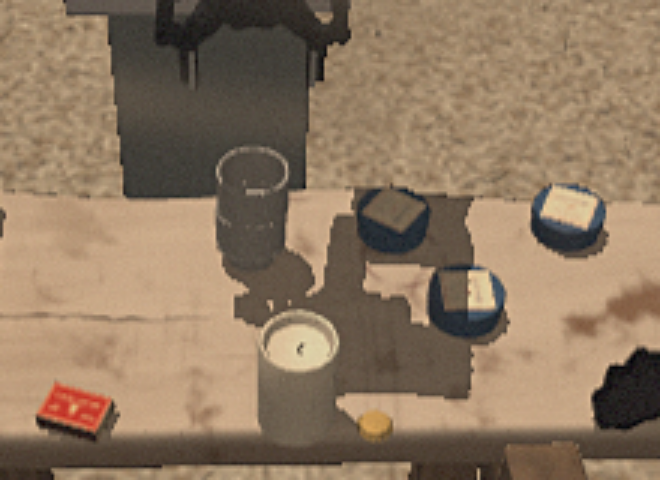

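The crop shows beaker_a seated in beaker_b at (252,205), upright, with its rim at 0.104 m as expected. The tins at (393,217), (467,300) and (568,215) are undisturbed.

```bash
python3 -m handwheel '1 -0.2 -1 0 0; 1 -0.48 -2 0.3 0; 1 -0.48 -2.13 1 0; 1 -0.48 -2.13 1.3 0; 1 -0.48 -2.13 1.3 0; 1 -0.48 -2.13 1.3 0'
python3 - <<'E'
from h import *
im,d,P=cloud('wrist'); save('w4',im)
for x,y in((.527,.1725),(.628,.2265),(.5265,.3315)):
  k=(abs(P[...,2]-.029)<.006)&(np.hypot(P[...,0]-x,P[...,1]-y)<.05)
  q=P[k][:,:2].astype(np.float32); print(len(q),cv2.minEnclosingCircle(q) if len(q) else 0)
units([(.527,.1725,.03),(.527,.1725,.004)],0)
E
```

```text
t: 8.07
eef_pos: [0.5297, 0.1715, 0.1037]
ee_rot: [-0.0, 1.0, 0.0, 0.001]
contact_force: [0.7, -0.1, 0.1]
gripper_width: 0.0859
grasp_force: 0.0
4377 ((0.5272291302680969, 0.17259061336517334), 0.03315366432070732)
6487 ((0.6281331777572632, 0.22673669457435608), 0.03320499509572983)
4505 ((0.5263329744338989, 0.33186236023902893), 0.03373762592673302)
t 8.12 pos [0.5301 0.1716 0.1043] head 0.02 F [-0.16  0.16  0.09] w 0.0855
(0.527, 0.1725, 0.03) -> [-0.055 -0.015  1.238] turn 0.0
(0.527, 0.1725, 0.004) -> [-0.056 -0.014  1.671] turn 0.0
```

```bash
python3 -m handwheel '1 -0.05 -0.015 0.6 0; 1 -0.05 -0.015 1.2 0; 1 -0.05 -0.015 1.5 0; 1 -0.05 -0.015 1.65 0; 1 -0.05 -0.015 1.65 0; 1 -0.05 -0.015 1.65 0'; python3 -m handwheel '0 0 0 0 0;0 0 0 0 0;0 0 0 0 0;0 0 0 0 0;0 0 0 0 0' 40
```

```text
t: 8.88
eef_pos: [0.5269, 0.1734, 0.0052]
ee_rot: [-0.0, 1.0, 0.001, 0.001]
contact_force: [-0.3, 0.3, -0.1]
gripper_width: 0.0855
grasp_force: 0.0
t: 9.5
eef_pos: [0.5265, 0.1735, 0.0053]
ee_rot: [-0.0, 1.0, 0.001, 0.001]
contact_force: [-1.3, 0.0, 4.7]
gripper_width: 0.0618
grasp_force: 43.6
```

Run:
```python
from h import *
im,d,P=cloud('side'); save('s5c',cv2.resize(im[110:230,220:380],None,fx=4,fy=4)); units([])
```

```text
t 9.55 pos [0.5266 0.1735 0.0053] head 0.11 F [-1.31 -0.27  4.65] w 0.0617
```

View pics/s5c.png

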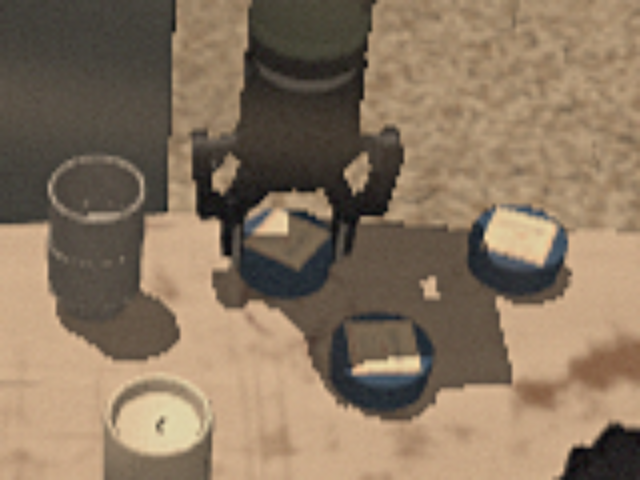

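The crop shows the fingers either side of the tin at (225,250) and (348,250). The width reads a little low, so I'll test with a small lift.

```bash
python3 -m handwheel '0 0 0 -0.3 0;0 0 0 -0.6 0;0 0 0 -0.8 0;0 0 0 -0.8 0;0 0 0 -0.8 0'
python3 - <<'E'
from h import *
im,d,P=cloud('side'); save('s6c',cv2.resize(im[110:230,220:380],None,fx=4,fy=4)); 
f=[]
for i in range(4): robot.grab_frame('top'); f.append(robot.observe()['contact_force'])
print(np.mean(f,0)); units([])
k=(abs(P[...,0]-.527)<.05)&(abs(P[...,1]-.1725)<.05)&(P[...,2]<.1)
hsv=cv2.cvtColor(im,cv2.COLOR_RGB2HSV); b=k&(hsv[...,0]>95)&(hsv[...,0]<130)&(hsv[...,1]>90)
print('blue z range',np.nanpercentile(P[b][:,2],[2,50,98]))
E
```

```text
t: 10.18
eef_pos: [0.5252, 0.1732, 0.0517]
ee_rot: [0.0, 1.0, 0.001, -0.0]
contact_force: [0.2, 0.0, -2.1]
gripper_width: 0.0615
grasp_force: 44.0
[-0.16517283 -0.1725748  -0.83080086]
t 10.43 pos [0.525  0.1731 0.0512] head 0.1 F [ 0.19 -0.19 -0.55] w 0.0622
blue z range [0.04811999 0.05303534 0.07476087]
```

View pics/s6c.png

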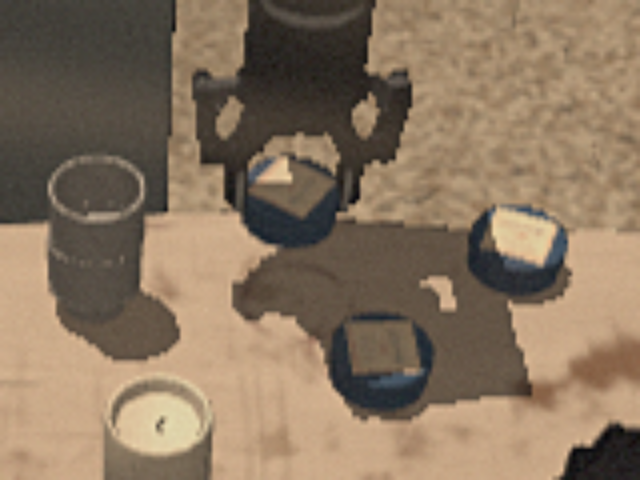

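The crop shows the tin held level and lifted at (290,200). It reads about 0.83 N, so it is light and goes to the board.

```bash
python3 -m handwheel '0 0 0 -1 0;0 0 0 -2 0;0 0 1 -2 0;0 0.1 2 -2 0;0 0.2 3 -2 0;0 0.3 4 -2 0;0 0.4 5 -2 0;0 0.5 6 -2 0;0 0.58 7 -2 0;0 0.58 7.16 -1.6 0'; python3 -m handwheel '0 0 0 0.4 0;0 0 0 0.4 0'
python3 - <<'E'
from h import *
units([(.56,-.2565,.06),(.56,-.2565,.042)],0)
E
```

```text
t: 11.68
eef_pos: [0.5628, -0.262, 0.1499]
ee_rot: [0.002, 1.0, -0.001, 0.003]
contact_force: [0.6, 0.8, -0.5]
gripper_width: 0.0618
grasp_force: 44.5
t: 11.92
eef_pos: [0.5588, -0.2553, 0.1206]
ee_rot: [-0.002, 1.0, 0.001, -0.003]
contact_force: [-0.3, 0.5, -0.8]
gripper_width: 0.0616
grasp_force: 44.4
t 11.93 pos [ 0.5588 -0.2553  0.1206] head 0.07 F [-0.35  0.52 -0.8 ] w 0.0616
(0.56, -0.2565, 0.06) -> [0.026 0.024 1.01 ] turn 0.01
(0.56, -0.2565, 0.042) -> [0.027 0.025 1.31 ] turn 0.01
```

```bash
python3 -m handwheel '0 0.02 0.02 0.5 0;0 0.02 0.02 1 0;0 0.02 0.02 1.2 0;0 0.02 0.02 1.27 0;0 0.02 0.02 1.27 0; 0 0.02 0.02 1.27 0'
```

```text
t: 12.68
eef_pos: [0.5633, -0.2581, 0.0492]
ee_rot: [0.001, 1.0, 0.001, 0.001]
contact_force: [-0.3, -0.4, -1.5]
gripper_width: 0.0619
grasp_force: 44.5
```

```bash
python3 -m handwheel '0 0 0 0.06 0;0 0 0 0.12 0;0 0 0 0.15 0;0 0 0 0.15 0;0 0 0 0.15 0'
```

```text
t: 13.3
eef_pos: [0.5625, -0.2577, 0.0405]
ee_rot: [0.0, 1.0, 0.001, 0.0]
contact_force: [-3.2, 2.3, 9.6]
gripper_width: 0.0614
grasp_force: 45.4
```

```bash
python3 -m handwheel '0.8 0 0 0 0;1 0 0 0 0;1 0 0 0 0;1 0 0 -0.6 0;1 0 0 -1.6 0;1 0 -1 -2 0;1 0 -2 -2 0;1 0.2 -3 -2 0;1 0.4 -4 -2 0;1 0.6 -5 -2 0'; python3 -m handwheel '1 0.2 -1 0 0;1 0.4 -2 0 0;1 0.49 -3 0 0;1 0.49 -3.07 0.5 0;1 0.49 -3.07 0.7 0;1 0.49 -3.07 0.7 0'
python3 - <<'E'
from h import *
im,d,P=cloud('top'); 
k=(abs(P[...,2]-.065)<.006)&(np.hypot(P[...,0]-.56,P[...,1]+.2575)<.06)
q=P[k]; print('placed',np.nanmedian(q,0),cv2.minEnclosingCircle(q[:,:2].astype(np.float32)))
im,d,P=cloud('wrist')
for x,y in((.628,.2265),(.5265,.3315)):
  k=(abs(P[...,2]-.029)<.006)&(np.hypot(P[...,0]-x,P[...,1]-y)<.05)
  q=P[k][:,:2].astype(np.float32); print(len(q),cv2.minEnclosingCircle(q) if len(q) else 0)
units([(.628,.2267,.03),(.628,.2267,.002)],0)
E
```

```text
t: 14.55
eef_pos: [0.5979, 0.0444, 0.1587]
ee_rot: [0.0, 1.0, 0.001, 0.0]
contact_force: [0.4, 0.5, -0.3]
gripper_width: 0.0854
grasp_force: 0.0
t: 15.3
eef_pos: [0.6256, 0.2258, 0.1148]
ee_rot: [0.001, 1.0, 0.0, -0.002]
contact_force: [-0.6, -0.1, -0.4]
gripper_width: 0.0859
grasp_force: 0.0
placed [ 0.56283416 -0.2581078   0.06246539] ((0.5634480118751526, -0.259140282869339), 0.033085938543081284)
4027 ((0.6280678510665894, 0.22663721442222595), 0.03318766877055168)
533 ((0.5268104076385498, 0.3318121135234833), 0.03313208371400833)
t 15.4 pos [0.6274 0.2258 0.1173] head 0.01 F [0.18 0.55 0.29] w 0.0853
(0.628, 0.2267, 0.03) -> [ 0.009 -0.016  1.454] turn 0.0
(0.628, 0.2267, 0.002) -> [ 0.009 -0.016  1.921] turn 0.0
```

```bash
python3 -m handwheel '1 0.01 -0.015 0.6 0;1 0.01 -0.015 1.2 0;1 0.01 -0.015 1.7 0;1 0.01 -0.015 1.86 0;1 0.01 -0.015 1.86 0;1 0.01 -0.015 1.86 0'; python3 -m handwheel '0 0 0 0 0;0 0 0 0 0;0 0 0 0 0;0 0 0 0 0;0 0 0 -0.4 0;0 0 0 -0.8 0;0 0 0 -0.8 0;0 0 0 -0.8 0;0 0 0 -0.8 0' 60
python3 - <<'E'
from h import *
f=[]
for i in range(5): robot.grab_frame('top'); f.append(robot.observe()['contact_force'])
print(np.mean(f,0)); units([(.638,-.258,.18)],0)
E
```

```text
t: 16.15
eef_pos: [0.6293, 0.2279, 0.0074]
ee_rot: [-0.0, 1.0, 0.001, 0.002]
contact_force: [0.4, 0.6, 0.2]
gripper_width: 0.0854
grasp_force: 0.0
t: 17.27
eef_pos: [0.6261, 0.2274, 0.0513]
ee_rot: [0.0, 1.0, 0.001, -0.002]
contact_force: [0.7, 1.0, -1.5]
gripper_width: 0.0614
grasp_force: 65.2
[ 0.00921816 -0.07884868 -1.1619851 ]
t 17.52 pos [0.6271 0.2276 0.0524] head 0.1 F [-0.25 -0.48 -0.95] w 0.061
(0.638, -0.258, 0.18) -> [ 0.165  8.095 -2.125] turn 0.02
```

```bash
python3 -m handwheel '0 0 0 -1 0;0 0 0 -2 0;0 0 1 -2.1 0;0 0 2 -2.1 0;0 0 3 -2.1 0;0 0 4 -2.1 0;0 0.1 5 -2.1 0;0 0.16 6 -2.1 0;0 0.16 7 -2.1 0;0 0.16 8 -2.1 0'; python3 -m handwheel '0 0 0.09 0.4 0;0 0 0.09 0.8 0;0 0 0.09 1 0; 0 0 0.09 1 0;0 0 0.09 1 0;0 0 0.09 1 0'
python3 - <<'E'
from h import *
units([(.638,-.258,.05),(.638,-.258,.042)],0)
E
```

```text
t: 18.77
eef_pos: [0.6377, -0.2542, 0.179]
ee_rot: [-0.0, 1.0, 0.001, 0.0]
contact_force: [0.4, -0.7, -1.1]
gripper_width: 0.061
grasp_force: 65.7
t: 19.52
eef_pos: [0.6389, -0.2578, 0.1207]
ee_rot: [0.001, 1.0, 0.001, 0.001]
contact_force: [0.2, 0.1, -0.9]
gripper_width: 0.061
grasp_force: 65.7
t 19.52 pos [ 0.6389 -0.2578  0.1207] head 0.13 F [ 0.19  0.08 -0.94] w 0.061
(0.638, -0.258, 0.05) -> [-1.800e-02  1.000e-03  1.179e+00] turn 0.03
(0.638, -0.258, 0.042) -> [-1.800e-02  1.000e-03  1.312e+00] turn 0.03
```

```bash
python3 -m handwheel '0 0 0 0.5 0;0 0 0 1 0;0 0 0 1.18 0;0 0 0 1.26 0;0 0 0 1.3 0;0 0 0 1.3 0;0 0 0 1.3 0'
```

```text
t: 20.4
eef_pos: [0.6389, -0.2582, 0.0427]
ee_rot: [0.001, 1.0, 0.001, 0.001]
contact_force: [-0.5, -0.1, 2.5]
gripper_width: 0.0611
grasp_force: 65.9
```

```bash
python3 -m handwheel '0.8 0 0 0 0;1 0 0 0 0;1 0 0 0 0;1 0 0 -0.6 0;1 0 0 -1.6 0;1 -0.2 -1 -2.1 0;1 -0.4 -2 -2.1 0;1 -0.6 -3 -2.1 0;1 -0.8 -4 -2.1 0;1 -1 -5 -2.1 0'; python3 -m handwheel '1 -0.2 -1 0 0;1 -0.4 -2 0 0;1 -0.6 -3 0 0;1 -0.8 -4 0 0;1 -0.87 -4.83 0.3 0;1 -0.87 -4.83 0.8 0;1 -0.87 -4.83 0.8 0; 1 -0.87 -4.83 0.8 0'
python3 - <<'E'
from h import *
im,d,P=cloud('top'); save('top7',im)
for x in(.563,.638):
  k=(abs(P[...,2]-.065)<.006)&(np.hypot(P[...,0]-x,P[...,1]+.2575)<.037)
  q=P[k]; print('placed',np.nanmedian(q,0),np.nanstd(q[:,2]),cv2.minEnclosingCircle(q[:,:2].astype(np.float32)))
im,d,P=cloud('wrist')
for x,y in((.5265,.3315),):
  k=(abs(P[...,2]-.029)<.006)&(np.hypot(P[...,0]-x,P[...,1]-y)<.05)
  q=P[k][:,:2].astype(np.float32); print(len(q),cv2.minEnclosingCircle(q) if len(q) else 0)
units([(.5266,.3318,.03),(.5266,.3318,.004)],0)
E
```

```text
t: 21.65
eef_pos: [0.5767, 0.0441, 0.1673]
ee_rot: [-0.0, 1.0, 0.001, 0.0]
contact_force: [0.3, -0.1, 1.2]
gripper_width: 0.0857
grasp_force: 0.0
t: 22.65
eef_pos: [0.5252, 0.3316, 0.1198]
ee_rot: [-0.0, 1.0, 0.001, 0.0]
contact_force: [-0.0, -0.8, 0.1]
gripper_width: 0.0856
grasp_force: 0.0
placed [ 0.56297658 -0.25860768  0.06251342] 0.0016445222471646096 ((0.5632631182670593, -0.2587393820285797), 0.033075153827667236)
placed [ 0.63811896 -0.25925197  0.06238579] 0.0017262384169909489 ((0.6386753916740417, -0.2590210735797882), 0.03327599912881851)
3886 ((0.5261563658714294, 0.3320571482181549), 0.03317667171359062)
t 22.75 pos [0.526  0.3316 0.1208] head 0.03 F [ 0.05 -0.02  0.09] w 0.0857
(0.5266, 0.3318, 0.03) -> [ 5.000e-03 -1.000e-03  1.514e+00] turn 0.01
(0.5266, 0.3318, 0.004) -> [ 0.004 -0.     1.947] turn 0.01
```

Both light tins sit flat on the board with a 9 mm gap. Next is the heavy tin.

```bash
python3 -m handwheel '1 0 0 0.6 0;1 0 0 1.2 0;1 0 0 1.7 0;1 0 0 1.92 0;1 0 0 1.94 0;1 0 0 1.94 0;1 0 0 1.94 0'; python3 -m handwheel '0 0 0 0 0;0 0 0 0 0;0 0 0 0 0;0 0 0 0 0;0 0 0 0 0;0 0 0 -0.4 0;0 0 0 -0.8 0;0 0 0 -0.8 0;0 0 0 -0.8 0;0 0 0 -0.8 0' 90
python3 - <<'E'
from h import *
f=[]
for i in range(5): robot.grab_frame('top'); f.append(robot.observe()['contact_force'])
print(np.mean(f,0)); units([(.5266,.3318,.25)],0)
E
```

```text
t: 23.62
eef_pos: [0.5259, 0.3325, 0.0044]
ee_rot: [-0.001, 1.0, 0.001, 0.001]
contact_force: [-0.2, -0.4, 0.2]
gripper_width: 0.0854
grasp_force: 0.0
t: 24.88
eef_pos: [0.5231, 0.3313, 0.0487]
ee_rot: [0.001, 1.0, 0.001, -0.002]
contact_force: [-0.6, 0.1, -4.2]
gripper_width: 0.0609
grasp_force: 99.1
[ 0.48747056  0.20712527 -4.26856614]
t 25.12 pos [0.5243 0.3318 0.0501] head 0.1 F [ 0.51 -0.77 -4.24] w 0.0601
(0.5266, 0.3318, 0.25) -> [ 3.500e-02  1.000e-03 -3.332e+00] turn 0.02
```

```bash
python3 -m handwheel '0 0 0 -0.6 0;0 0 0 -1.2 0;0 0 0 -1.8 0;0 0 0 -2.4 0;0 0 0 -3 0;0 0 0 -3.4 0;0 0 0 -3.4 0;0 0 0 -3.4 0;0 0 0 -3.4 0;0 0 0 -3.4 0'
python3 - <<'E'
from h import *
im,d,P=cloud('side'); save('s8',im)
hsv=cv2.cvtColor(im,cv2.COLOR_RGB2HSV); lab=(np.hypot(P[...,0]-.525,P[...,1]-.332)<.032)&(P[...,2]>.23)&(hsv[...,1]<90)&(hsv[...,2]>140)
q=P[lab]; print(len(q),q.mean(0) if len(q) else 0, np.linalg.svd(q-q.mean(0))[2][2] if len(q)>10 else 0)
for x,y,z in((.5632,-.2587,.0625),(.6387,-.259,.0625),(.5585,.0445,.104),(.739,.0757,.095),(.738,-.2135,.047),(.738,-.102,.0187)):
  k=(np.hypot(P[...,0]-x,P[...,1]-y)<.04)&(abs(P[...,2]-z)<.007); q=P[k]; print((x,y),len(q),cv2.minEnclosingCircle(q[:,:2].astype(np.float32)) if len(q) else 0)
units([])
E
```

```text
t: 26.38
eef_pos: [0.524, 0.3316, 0.253]
ee_rot: [0.001, 1.0, 0.001, -0.001]
contact_force: [-0.5, -0.3, -4.5]
gripper_width: 0.0603
grasp_force: 99.6
59 [0.51212685 0.33499434 0.27709931] [0.00966496 0.01212857 0.99987974]
(0.5632, -0.2587) 388 ((0.5647290349006653, -0.25531527400016785), 0.0338401161134243)
(0.6387, -0.259) 447 ((0.6384657621383667, -0.2557249069213867), 0.03471466526389122)
(0.5585, 0.0445) 141 ((0.5587636828422546, 0.048276301473379135), 0.03308501094579697)
(0.739, 0.0757) 203 ((0.7401415109634399, 0.0783323347568512), 0.0317210853099823)
(0.738, -0.2135) 96 ((0.740402340888977, -0.20933739840984344), 0.014881269074976444)
(0.738, -0.102) 278 ((0.7395927309989929, -0.09743162244558334), 0.030879756435751915)
t 26.43 pos [0.5242 0.3317 0.2534] head 0.1 F [-0.15 -0.01 -4.32] w 0.0602
```

View pics/s8.png

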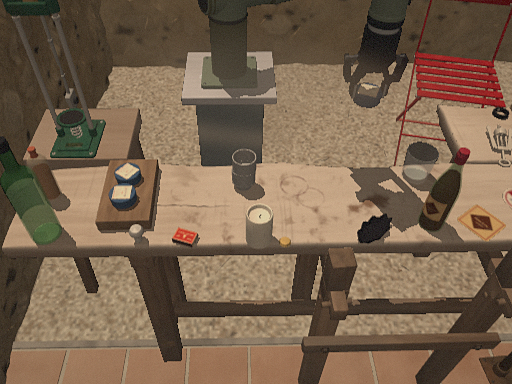

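The side view shows the heavy tin held up and level at about (368,92), both light tins on the board at (127,173) and (122,195), and the nested pair at (243,169). The bystanders haven't moved.

```bash
python3 -c "
from rig import robot
print(robot.hand_in())"
```

```text
the job is handed in; nothing more can be done
None
```

The job is done and handed in: the beakers are nested on the table, the two light tins (about 0.8 N and 1.2 N) are side by side on the board, and the heavy tin (about 4.3 N) is held level about 25 cm up.

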